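# Lock the code reader's ring and present a specimen jar to it

## Task

At the specimen desk, first turn the reader's lock collar clockwise, by its upright tab, until it is fully home at the broad locked mark. Then take the tall capped jar out of the white intake tray, carry it over the rack of jars without bumping the rack, and present its foot to the reader's round window: hold it upright, centred over the window and hovering about 15 mm above it, never touching the reader with the jar. Finish like that, still holding the jar in the air, and leave the other jars and the test card as they stand.

Things in the scene. Friction and masses are not known exactly. Their poses are not given: they have to be found in the camera images.
- window (a point): Centre of the reader's window, at the level of its collar's top face, 65 mm above the table; z up. The reader is a fixed grey box 160 x 160 x 55 mm high, its place and yaw vary (it may be left or right of the rack). On its top lies a dark round glass 49 mm across, surrounded by an aluminium lock collar, a ring 84 mm across and 10 mm high whose hinge axis is the vertical through this point. The glass is 1 mm below this point; nothing but the collar's tab stands higher than it.
- collar (a joint): Turn of the lock collar (rad), 0 = free (thin white mark), growing clockwise seen from above, 1.3 = locked, the end stop, where the tab points at the broad white mark on the box. Starts between 0 and 0.45. It turns stiffly (about 2 to 3 N at the tab) and stays where it is left.
- collar_tab (a point): Grip point in the collar's upright tab, 55 mm out from the window's centre and 85 mm above the table. The tab is an aluminium plate standing on the collar, 10 mm thick across the radius (along the direction of turning), 28 mm long along the radius (39 to 67 mm out) and its top is 100 mm above the table (45 mm above the box's top). The radial direction is that from window to this point; it turns with the collar, on the robot's side of the reader.
- jar_mid (a point): Centre (half-way up) of the wanted jar: the tall capped one in the intake tray, frosted plastic with a red cap, a loose upright cylinder 46 mm across and 80 mm high; its foot is 40 mm below this point and z is its axis. About 0.1 kg. It stands on the tray's floor, 4 mm above the table; tray position and the jar's end of the tray vary.
- short_jar_mid (a point): Centre of the short capped jar in the same tray, 46 mm across and 55 mm high, same cap, loose; to be left alone. It stands about 100 mm from the tall jar along the tray's long side.
- tray_mid (a point): Centre of the underside of the fixed white intake tray, 200 mm (its x) by 130 mm (its y), walls only 20 mm high and 4 mm thick.
- rack_top (a point): Middle of the top of the fixed steel rack with four capped jars, between tray and reader: 300 mm long (its x, roughly away from the robot), 66 mm wide (its y); the caps' tops are at this height, 107 mm above the table.
- open_jar_mid (a point): Centre of a loose empty open jar, 54 mm across the rim and 60 mm high, standing beyond the reader; to be left alone.
- card_mid (a point): Centre of a loose test card lying on the table beyond the tray, 34 x 100 x 8 mm; to be left alone.
Not all that is in view belongs to the job. Leave any yellow look-alike of the part that bears jar_mid alone. Of the things shaped like the part that bears window, the grey one is meant.

How it is judged:
On the way, in this order (a step that is already met when the one before it is completed fails the run):
1. the lock collar is at its locked mark (value of joint collar above 1.2 rad), for 0.2 s.
2. the tall jar passes over the rack (y of jar_mid in the frame of rack_top between -0.04 and 0.04 m and x of jar_mid in the frame of rack_top between -0.165 and 0.165 m and z of jar_mid in the frame of rack_top above 0.04 m), for 0.02 s.
At the end, for the whole second after the job is handed in: The collar is within 0.1 rad of its locked stop; the tall jar is gripped by the fingers and still, its centre within 8 mm of the window's axis, upright within 0.12 rad, its foot 5 to 27 mm above the collar's top, touching nothing of the reader (value of joint collar above 1.2 rad and horizontal distance between jar_mid and window below 0.008 m and z of jar_mid in the frame of window between 0.045 and 0.067 m and angle between jar_mid's own z axis and vertical below 0.12 rad and contact force between the fingers and jar above 1 N and contact force between jar and reader below 0.1 N and linear speed of jar below 0.02 m/s); the arm keeps its last pose, push and grip.
It fails at once if the jar touches the reader (contact force between jar and reader above 0.5 N).
It fails at once if the rack is bumped (contact force between any of jar, the arm, the fingers and rack above 2 N).
It fails at once if another jar or the card is disturbed (distance of any of short_jar_mid, open_jar_mid, card_mid from where it was at the start of the episode above 0.02 m or angle between any of short_jar_mid, open_jar_mid's own z axis and vertical above 0.4 rad).
It also fails if it takes over 67 s, if anything falls off the work surface, if the arm or the gripper's body presses on something with over 40 N, if the wrist force passes 120 N, or if a joint passes its speed limit or range.

## Robot

A 6-joint arm with a two-finger parallel gripper is mounted at the origin on the work surface. World frame = base frame: x ahead of the robot, y to its left, z up, the work surface at z = 0. Lengths are in m, angles in rad, forces in N, time in s.
With the tool pointing down it reaches from about 0.25 to 0.775 m from the base axis. Payload 4 kg.
Tool frame: the origin (TCP) lies at the very end of the fingers, on their centre line; the grasp point (between the pads) lies 19 mm behind it (robot.hold_point_z is the distance from the TCP to the grasp point, in m); z points along the fingers, y is the line along which they close (so a half turn about z gives the same grasp; the last joint's range is limited). The gripper opens to 94 mm and grips with 3 to 60 N. Pads are 16 mm wide; open, the fingers measure 119 mm over their backs; the gripper's body (75 mm by 177 mm) begins 78 mm behind the grasp point.
Start: joints at [-1.381, 0.087, 1.371, -0, 1.684, -0.103], TCP at [0.159, -0.527, 0.206] pointing down, gripper open.
Joint ranges: [-3.1, 3.1], [-0.76, 2.03], [0.27, 2.55], [-1.08, 4.22], [0.17, 2.65], [-2.57, 2.57]. Speed limits (rad/s): [2.79, 2.79, 3.14, 3.14, 3.14, 3.14].

## Interface

Orientations are given as [roll, pitch, yaw] about the fixed x, y, z axes, in that order (R = Rz(yaw) Ry(pitch) Rx(roll)).
In Python, from bench import robot gives the robot as it stands.
- The arm moves only by the tool carry_out, never from a script. Its argument "steps" is a list of rows, each a list of 3 entries, a list of its own where there are three numbers: the shift along the tool's x, y, z in m, then the turn about the tool's z in units of 10 degrees (1.0 is 10 degrees), then the closure, from -1 (fully open) to 1 (shut). In form: [[[tx, ty, tz], roll, jaw], ...]. A call has 1 to 10 rows; each row is the pose to reach, as a shift and turn from the pose commanded when the call began, along the tool's axes at that moment; what a row does not reach only later rows make up. A row lasts 1/8 s, in which the tool goes at most 62.5 mm and 10.7 degrees, less where a joint would pass 70% of its speed; a pose out of reach is approached as far as the arm can. A call with a gripper value outside its range is refused whole. The fingers move at their own pace and stop on an object; the grip force is fixed at half the most. Time passes only in rows, so rows that repeat a pose let the fingers close. It gives the time, the measured TCP pose, the force, the opening and the grip force at its end, in the units of the state.
- robot.get_obs(): the state, without advancing time (a new reading comes with each control period).
- robot.snapshot(name): name is "side" or "top"; returns a dict with "image" (384x512x3 uint8, red, green, blue), "z_map" (384x512 float32, m along the optical axis (not along the pixel's ray), 0 where there is no reading), "mtx" (3x3 intrinsics, pixels), "R" (3x3) and "t" (3): a world point X has camera coordinates R X + t. Camera axes: x right, y down, z forward; pixel columns grow to the right and rows downward; lengths in m; the calibration is good to about 2 mm. A picture is of the moment at which its call begins.
- robot.close_job(): hands the job in; it is judged then, once.
The state is a dict: "time": time; "joint_positions": joint angles; "qvel": joint speeds; "joint_torque": joint torques, N m; "tool_pos": TCP position; "ee_rot": TCP orientation; "wrist_force": force on the tool from outside, world axes, zero at the start; "wrist_torque": the same for the moment, N m; "width": finger opening in m; "finger_force": force on a finger pad.
Only numpy, scipy, OpenCV 4.12 (cv2) and the standard library are available. Lean on these libraries where they do the work, as an engineer would, in place of code of your own. Each camera call takes 0.05 s, during which the arm holds its last target. There are 200 camera calls.

## Working session

There is one attempt and no reset: what is moved stays moved. The work goes in short steps, Python scripts to look and compute and a tool call to move; the robot and the scene stay as the last step left them, time stands still between calls to the robot, and variables do not carry over. Pictures are saved under pics/ and viewed, at most 10 in all, crops included, and the job is handed in when it is done.

Besides the shell and the picture viewer there is one more tool, called after "Emit:" in YAML: its name, and indented under it one key for each argument. carry_out: Moves the arm, as the interface text tells. Its arguments: {"type":"object","properties":{"steps":{"type":"array","items":{"type":"array"}}},"required":["steps"]}

```bash
mkdir -p pics
cat > h.py <<'E'
import numpy as np, cv2
from bench import robot
def snap(n,f=None):
    s=robot.snapshot(n)
    if f: cv2.imwrite('pics/'+f,cv2.cvtColor(s['image'],cv2.COLOR_RGB2BGR))
    return s
def cloud(s):
    z=s['z_map'];K=s['mtx'];v,u=np.mgrid[:z.shape[0],:z.shape[1]]
    c=np.stack([(u-K[0,2])/K[0,0]*z,(v-K[1,2])/K[1,1]*z,z],-1)
    P=(c-s['t'])@s['R']; P[z==0]=np.nan
    return P
def ray(s,u,v,h):
    d=s['R'].T@np.linalg.solve(s['mtx'],[u,v,1]);c=-s['R'].T@s['t']
    return c+d*(h-c[2])/d[2]
E
python3 - <<'E'
from h import *
for n in('side','top'):
    s=snap(n,n+'0.png');print(n,-s['R'].T@s['t'],s['R'][2],s['mtx'][0,0])
o=robot.get_obs();print(o)
E
```

```text
side [0.3030324  0.67634588 0.58089739] [ 0.24405162 -0.80964914 -0.53376688] 352.23327295922417
top [ 0.36724783 -0.06880412  1.10484117] [ 0.16701724 -0.02387279 -0.98566492] 401.85120466836673
{'time': 0.1, 'joint_positions': array([-1.38111304e+00,  8.78813036e-02,  1.37207786e+00, -6.45002646e-06,
        1.68356633e+00, -1.03086956e-01]), 'qvel': array([ 0.00042464, -0.00209862, -0.00271922, -0.00169579, -0.00064725,
        0.00136748]), 'joint_torque': array([ 2.04790151e-03, -3.41252661e+01, -3.03300655e+01,  7.19840568e-02,
        3.04665836e-02, -1.02184199e-04]), 'tool_pos': array([ 0.15864323, -0.52612659,  0.2044339 ]), 'ee_rot': array([-3.13966941e+00, -1.92521478e-04,  2.92769339e-01]), 'wrist_force': array([ 0.39084348, -0.19305741,  0.06272095]), 'wrist_torque': array([ 0.00764857, -0.00073965,  0.0310797 ]), 'finger_force': 0.0, 'width': 0.09399670987769236}
```

View pics/side0.png

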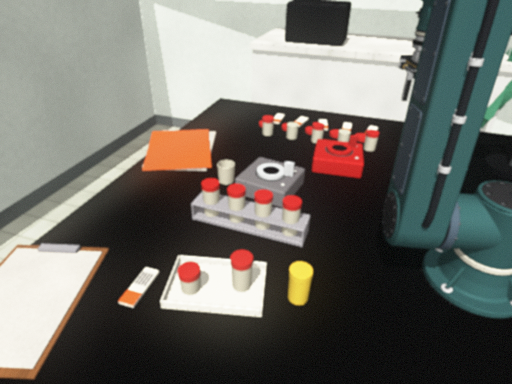

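View pics/top0.png

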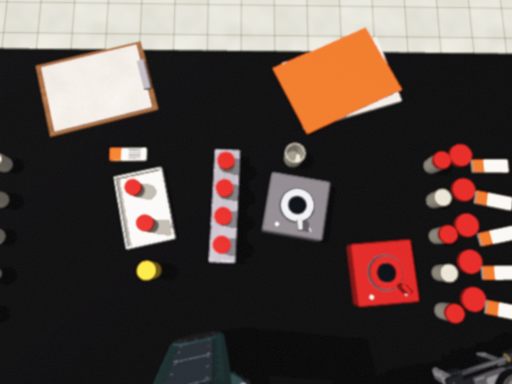

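The top view shows the grey reader at about (297,205) with its tab near (303,225), the rack at (223,207), and the tray at (145,207). The tall jar's cap is at (145,223), the short jar's at (133,187), the card at (128,154) and the open jar at (294,154). The red reader and the yellow jar are decoys.

```bash
cat > m.py <<'E'
from h import *
T=snap('top');S=snap('side')
PT,PS=cloud(T),cloud(S)
def red(s):
    h=cv2.cvtColor(s['image'],cv2.COLOR_RGB2HSV);return ((h[...,0]<8)|(h[...,0]>172))&(h[...,1]>150)&(h[...,2]>90)
def blobs(s,P,m,lo,amin=30):
    n,l,st,ce=cv2.connectedComponentsWithStats(m.astype(np.uint8))
    for i in range(1,n):
        if st[i,4]<amin: continue
        p=P[l==i];p=p[~np.isnan(p[:,0])]
        if not len(p):continue
        h=np.percentile(p[:,2],90);q=p[p[:,2]>h-.006]
        if -.45<p[0,1]<.45 and p[0,0]<.75:print(ce[i].round(1),st[i,4],'h',h.round(4),'top mid',((np.percentile(q,2,axis=0)+np.percentile(q,98,axis=0))/2).round(4), 'ray',ray(s,*ce[i],h).round(4))
for n,s,P in(('top',T,PT),('side',S,PS)):
    print(n);blobs(s,P,red(s),0)
# collar/tab from heights
def inbox(P,x,y,z): return (abs(P[...,0]-x[0])<x[1])&(abs(P[...,1]-y[0])<y[1])&(P[...,2]>z[0])&(P[...,2]<z[1])
c=ray(T,297,205,.065);print('window guess',c)
for n,P,s in(('top',PT,T),('side',PS,S)):
    print(n)
    for nm,z in(('box',(.045,.06)),('collar',(.061,.07)),('tab',(.085,.11))):
        m=inbox(P,(c[0],.12 if nm=='box' else .08),(c[1],.12 if nm=='box' else .08),z);q=P[m]
        if len(q)<3: print(nm,len(q));continue
        print(nm,len(q),q.mean(0).round(4),q.min(0).round(3),q.max(0).round(3))
        if nm!='tab': print(cv2.minAreaRect(q[:,:2].astype(np.float32)*1000),cv2.minEnclosingCircle(q[:,:2].astype(np.float32)*1000))
# dark glass centroid and collar outer in top
for n,s in(('top',T),('side',S)):
    d=s['image'].max(2)<70
    nn,l,st,ce=cv2.connectedComponentsWithStats(d.astype(np.uint8))
    pc=s['R']@c+s['t'];uv=(s['mtx']@pc)[:2]/pc[2]
    for i in range(1,nn):
        if np.hypot(*(ce[i]-uv))<25 and 20<st[i,4]<2000: print(n,'glass',ce[i],st[i],ray(s,*ce[i],.064))
    big=cv2.resize(s['image'][int(uv[1])-45:int(uv[1])+45,int(uv[0])-55:int(uv[0])+55],None,fx=6,fy=6,interpolation=cv2.INTER_CUBIC)
    cv2.imwrite(f'pics/crop_{n}.png',big[...,::-1]);print(n,'crop org',int(uv[0])-55,int(uv[1])-45)
# rack
for nm,s,P in(('top',T,PT),):
    m=inbox(P,(ray(T,223,207,.1)[0],.17),(ray(T,223,207,.1)[1],.045),(.02,.12));q=P[m][:,:2].astype(np.float32)
    print('rack',cv2.minAreaRect(q*1000))
E
python3 m.py; python3 -c "
import cv2,numpy as np
a=cv2.imread('pics/crop_top.png');b=cv2.imread('pics/crop_side.png')
cv2.imwrite('pics/crops.png',np.vstack([cv2.resize(a,(367,300)),cv2.resize(b,(367,300))]))"
```

```text
top
[225.6 160.3] 217 h 0.109 top mid [ 0.6367 -0.0211  0.1069] ray [ 0.6352 -0.0214  0.109 ]
[133. 187.] 198 h 0.0605 top mid [0.576  0.2253 0.0585] ray [0.5748 0.2235 0.0605]
[224.2 187.8] 227 h 0.1091 top mid [ 0.5649 -0.0191  0.1072] ray [ 0.5637 -0.0187  0.1091]
[222.8 215.8] 226 h 0.1089 top mid [ 0.4938 -0.0151  0.1067] ray [ 0.4928 -0.0159  0.1089]
[144.9 222.6] 216 h 0.0861 top mid [0.4784 0.1834 0.084 ] ray [0.4779 0.1819 0.0861]
[221.3 244.2] 226 h 0.1086 top mid [ 0.4217 -0.0133  0.1066] ray [ 0.4221 -0.0128  0.1086]
side
[209.7 183.9] 226 h 0.1069 top mid [ 0.6383 -0.0178  0.1046] ray [ 0.6358 -0.0125  0.1069]
[235.5 190.1] 215 h 0.1069 top mid [ 0.566  -0.0156  0.1046] ray [ 0.5643 -0.0075  0.1069]
[263.  196.3] 213 h 0.1069 top mid [ 0.494  -0.0126  0.1047] ray [ 0.492  -0.0038  0.1069]
[292.2 202.1] 250 h 0.107 top mid [ 0.4224 -0.0087  0.1047] ray [ 0.4198 -0.0034  0.107 ]
[241.5 258.7] 389 h 0.084 top mid [0.4797 0.1878 0.0818] ray [0.4775 0.1907 0.084 ]
[188.6 271.7] 340 h 0.0591 top mid [0.5761 0.2299 0.0571] ray [0.5735 0.2349 0.0591]
window guess [ 0.52700849 -0
[... 808 characters left out ...]
2788085938), 112.8644027709961)
collar 352 [ 0.5248 -0.2039  0.0637] [ 0.462 -0.251  0.061] [ 0.57  -0.164  0.07 ]
((525.0986328125, -208.79998779296875), (94.08446502685547, 85.96118927001953), 37.46529769897461) ((516.270263671875, -208.8059844970703), 54.233192443847656)
tab 54 [ 0.4756 -0.2051  0.0937] [ 0.462 -0.214  0.086] [ 0.489 -0.2    0.1  ]
top glass [296.86384977 204.57746479] [289 197  17  16 213] [ 0.52828481 -0.20746018  0.064     ]
top crop org 241 159
side glass [270.56140351 169.96491228] [264 168  14   5  57] [ 0.52838933 -0.20703769  0.064     ]
side crop org 216 124
rack ((531.358642578125, -15.814006805419922), (66.08325958251953, 300.40765380859375), 87.68949890136719)
```

View pics/crop_top.png

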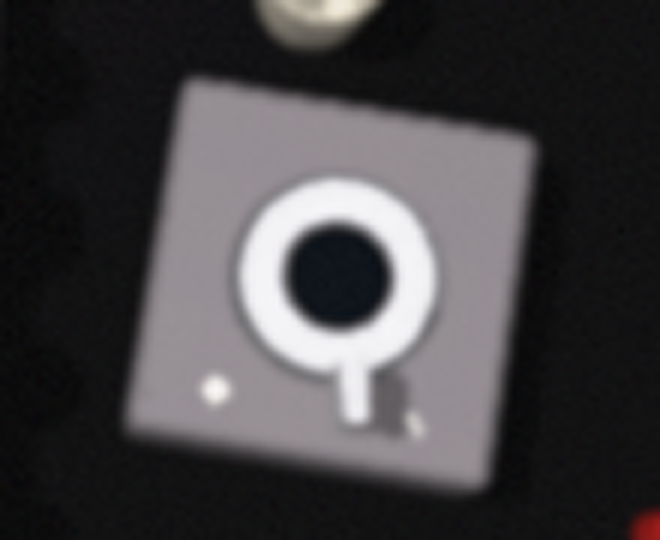

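The crop shows the tab at about (352,390), pointing nearly to −x. The thin mark is at (415,425) and the broad mark at (215,390), so the turn is clockwise towards +y. The jar, rack and window heights agree with the text.

Run:
```python
from h import *
T=snap('top');W=np.array([.5285,-.2068])
for n,(a,b),h in(('thin',(415,425),.055),('broad',(215,390),.055),('tabtop',(352,390),.1),('corner',(187,77),.055),('c2',(537,138),.055)):
    p=ray(T,241+(a+.5)/6-.5,159+(b+.5)/6-.5,h)[:2];d=p-W;print(n,p.round(4),np.hypot(*d).round(4),np.degrees(np.arctan2(d[1],d[0])).round(1))
P=cloud(T)
m=(abs(P[...,0]-.475)<.03)&(abs(P[...,1]+.207)<.03)&(P[...,2]>.08);q=P[m][:,:2].astype(np.float32)*1000
print(cv2.minAreaRect(q))
o=robot.get_obs();yaw=o['ee_rot'][2];print(o['tool_pos'],o['ee_rot'])
x=np.array([np.cos(yaw),np.sin(yaw)]);y=np.array([np.sin(yaw),-np.cos(yaw)])
t=np.array([.4740,-.2085]);d=t-o['tool_pos'][:2];print('shift',d@x,d@y)
```

```text
thin [ 0.4638 -0.2413] 0.0734 -152.0
broad [ 0.4791 -0.1538] 0.0725 133.0
tabtop [ 0.4743 -0.2077] 0.0542 -179.0
corner [ 0.6196 -0.1428] 0.1113 35.1
c2 [ 0.5923 -0.2993] 0.1123 -55.4
((475.49664306640625, -207.7291259765625), (9.374067306518555, 27.041221618652344), 87.92627716064453)
[ 0.15868864 -0.5263568   0.20495618] [-3.14062176e+00 -1.15432114e-04  2.92759052e-01]
shift 0.3936271416782012 -0.2133351209073118
```

Emit:
carry_out:
  steps:
    - [[0.1,-0.053,0],0.5,-1]
    - [[0.2,-0.107,0],1.0,-1]
    - [[0.3,-0.16,0],1.53,-1]
    - [[0.393,-0.213,0],1.53,-0.4]
    - [[0.393,-0.213,0],1.53,-0.4]
    - [[0.393,-0.213,0],1.53,-0.4]
    - [[0.393,-0.213,0],1.53,-0.4]
    - [[0.393,-0.213,0.05],1.53,-0.4]
    - [[0.393,-0.213,0.07],1.53,-0.4]
    - [[0.393,-0.213,0.07],1.53,-0.4]

```text
time: 1.5
tool_pos: [0.4723, -0.2081, 0.1331]
ee_rot: [-3.139, 0.004, 0.026]
wrist_force: [-0.4, 0.0, 0.5]
width: 0.0659
finger_force: 0.0
```

Run:
```python
from h import *
S=snap('side');cv2.imwrite('pics/s1.png',cv2.resize(S['image'][100:230,170:350],None,fx=4,fy=4,interpolation=cv2.INTER_CUBIC)[...,::-1])
```

```text
(no output)
```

View pics/s1.png

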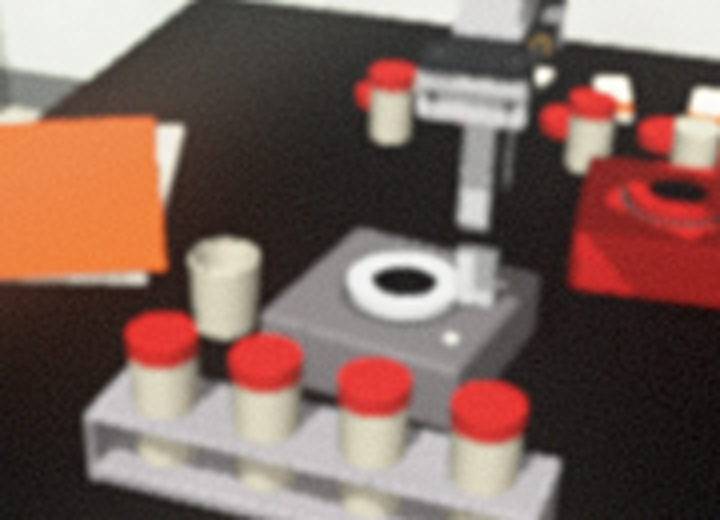

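The fingers, with tips near (475,225), stand over the tab at (477,275). Next I go down and close.

Emit:
carry_out:
  steps:
    - [[0,0,0.03],0,-0.4]
    - [[0,0,0.055],0,-0.4]
    - [[0,0,0.055],0,-0.4]
    - [[0,0,0.055],0,0.4]
    - [[0,0,0.055],0,1]
    - [[0,0,0.055],0,1]
    - [[0,0,0.055],0,1]
    - [[0,0,0.055],0,1]

```text
time: 2.55
tool_pos: [0.4736, -0.2093, 0.0806]
ee_rot: [3.141, -0.0, 0.026]
wrist_force: [-0.1, -0.7, 0.1]
width: 0.0191
finger_force: 0.0
```

Run:
```python
import numpy as np
# arc, tool x=radial inward (yaw0): pose at turn a, in tool axes x,y(=-tangent..); clockwise turn a
for a in (6,12,18,24,30,36,42,48,50,52):
    r=np.radians(a); # tool at centre-(.055,0); rotating +a about tool z in (x,y)
    print(a, (0.055-0.055*np.cos(r)).round(4), (-0.055*np.sin(r)).round(4))
```

```text
6 0.0003 -0.0057
12 0.0012 -0.0114
18 0.0027 -0.017
24 0.0048 -0.0224
30 0.0074 -0.0275
36 0.0105 -0.0323
42 0.0141 -0.0368
48 0.0182 -0.0409
50 0.0196 -0.0421
52 0.0211 -0.0433
```

Emit:
carry_out:
  steps:
    - [[0,0,0],0,1]
    - [[0,0,0],0,1]
    - [[0,0,0],0,1]
    - [[0,0,0],0,1]

```text
time: 3.05
tool_pos: [0.4735, -0.2088, 0.0805]
ee_rot: [-3.141, 0.0, 0.026]
wrist_force: [-1.0, 1.2, 0.6]
width: 0.0097
finger_force: 30.0
```

Emit:
carry_out:
  steps:
    - [[0.0003,-0.0057,0],0.6,1]
    - [[0.0012,-0.0114,0],1.2,1]
    - [[0.0027,-0.017,0],1.8,1]
    - [[0.0048,-0.0224,0],2.4,1]
    - [[0.0074,-0.0275,0],3.0,1]
    - [[0.0105,-0.0323,0],3.6,1]
    - [[0.0141,-0.0368,0],4.2,1]

```text
time: 3.92
tool_pos: [0.4863, -0.1719, 0.0804]
ee_rot: [3.141, 0.001, -0.711]
wrist_force: [-1.8, 0.8, 0.2]
width: 0.0098
finger_force: 30.0
```

Emit:
carry_out:
  steps:
    - [[0.0001,-0.0038,0],0.4,1]
    - [[0.0004,-0.0067,0],0.7,1]
    - [[0.0007,-0.0086,0],0.9,1]
    - [[0.0007,-0.0086,0],0.9,1]
    - [[0.0007,-0.0086,0],0.9,1]

```text
time: 4.55
tool_pos: [0.4909, -0.1672, 0.0804]
ee_rot: [3.137, 0.001, -0.864]
wrist_force: [-5.6, -1.8, 2.6]
width: 0.0098
finger_force: 30.3
```

Emit:
carry_out:
  steps:
    - [[0,0.0015,0],0,0.3]
    - [[0,0.0015,0],0,0.3]
    - [[0,0.0015,0],0,0.3]
    - [[0,0.0015,0],0,0.3]
    - [[0,0.0015,-0.05],0,0.3]
    - [[0,0.0015,-0.11],0,0.3]
    - [[0,0.0015,-0.15],0,-1]
    - [[-0.06,0.0015,-0.15],0,-1]
    - [[-0.12,0.0015,-0.15],0,-1]
    - [[-0.12,0.0015,-0.15],0,-1]

```text
time: 5.8
tool_pos: [0.4121, -0.0736, 0.231]
ee_rot: [-3.141, -0.001, -0.861]
wrist_force: [0.1, -0.4, 0.4]
width: 0.0698
finger_force: 0.0
```

Run:
```python
from h import *
T=snap('top','t2.png');P=cloud(T);W=np.array([.5285,-.2068])
m=(np.hypot(P[...,0]-W[0],P[...,1]-W[1])<.075)&(P[...,2]>.08)&(P[...,2]<.11);q=P[m]
print(len(q),q.mean(0));d=q.mean(0)[:2]-W;print(np.degrees(np.arctan2(d[1],d[0])))
for c in([.479,.1845],[.576,.227]):
    m=(np.hypot(P[...,0]-c[0],P[...,1]-c[1])<.03)&(P[...,2]>.05);q=P[m];print(len(q),q.mean(0) if len(q) else 0)
cv2.imwrite('pics/t2c.png',cv2.resize(T['image'][100:300,80:380],None,fx=2.5,fy=2.5)[...,::-1])
o=robot.get_obs();print(o['tool_pos'],o['ee_rot'],o['joint_positions'])
```

```text
1 [ 0.50413172 -0.17510333  0.09665249]
127.55294623851397
292 [0.47870831 0.18370073 0.08113213]
242 [0.57709083 0.22637241 0.0582328 ]
[ 0.41340352 -0.07496041  0.23100763] [-3.14065062e+00 -2.15775067e-03 -8.62446094e-01] [-3.14232472e-01 -2.11447860e-01  1.60295858e+00 -3.25641528e-04
  1.74774942e+00  2.11895124e+00]
```

View pics/t2c.png

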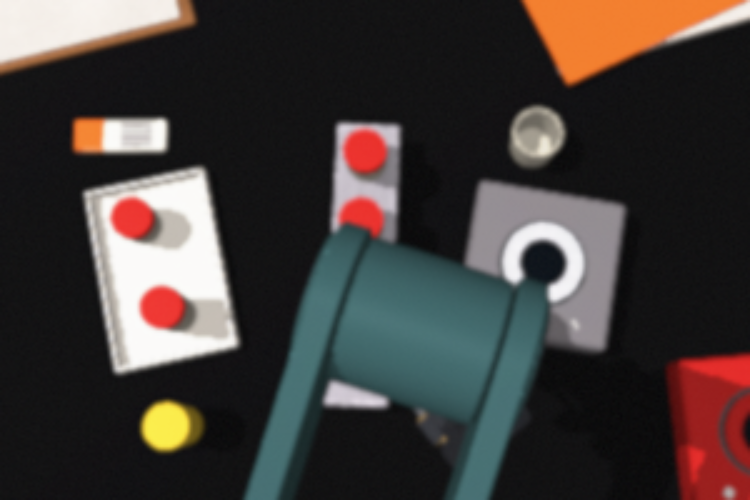

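Tray, jars and card are unmoved. The collar's tab is hidden under the arm, so I'll check it once the arm is clear. Moving above the tall jar.

Emit:
carry_out:
  steps:
    - [[-0.04,-0.055,0],-1.0,-1]
    - [[-0.08,-0.11,0],-2.0,-1]
    - [[-0.12,-0.165,0],-3.0,-1]
    - [[-0.154,-0.218,0],-4.0,-1]
    - [[-0.154,-0.218,0],-5.0,-1]
    - [[-0.154,-0.218,0],-6.0,-1]
    - [[-0.154,-0.218,0],-7.0,-1]
    - [[-0.154,-0.218,0],-7.3,-1]
    - [[-0.154,-0.218,0.05],-7.3,-1]
    - [[-0.154,-0.218,0.05],-7.3,-1]

```text
time: 7.1
tool_pos: [0.4775, 0.1816, 0.1749]
ee_rot: [-3.14, 0.011, 0.409]
wrist_force: [0.3, -0.8, 0.0]
width: 0.0944
finger_force: 0.0
```

Run:
```python
from h import *
T=snap('top');P=cloud(T);W=np.array([.5285,-.2068])
m=(np.hypot(P[...,0]-W[0],P[...,1]-W[1])<.075)&(P[...,2]>.08)&(P[...,2]<.11);q=P[m]
print(len(q),q.mean(0));d=q.mean(0)[:2]-W;print(np.degrees(np.arctan2(d[1],d[0])))
S=snap('side');cv2.imwrite('pics/s3.png',cv2.resize(S['image'][120:330,120:360],None,fx=2.8,fy=2.8)[...,::-1])
o=robot.get_obs();yaw=o['ee_rot'][2];print(o['tool_pos'],o['ee_rot'],o['width'])
d=np.array([.4785,.1838])-o['tool_pos'][:2];print('shift',d@[np.cos(yaw),np.sin(yaw)],d@[np.sin(yaw),-np.cos(yaw)])
```

```text
47 [ 0.49176145 -0.16677857  0.09820458]
132.55105896454972
[0.48058427 0.18263887 0.18067908] [3.14140738e+00 4.64337525e-04 4.08877371e-01] 0.09413293477954175
shift -0.0014508177420874979 -0.001894074163662188
```

View pics/s3.png

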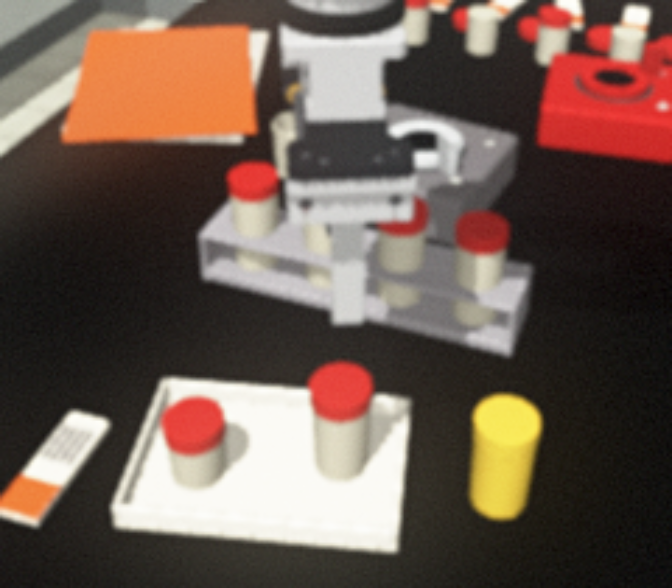

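The tab now points at 132.6°, the same direction as the broad mark at 133°, so the collar is locked. The fingers, with tips at (347,320), hang over the tall jar's cap at (341,390), so I go down and grip.

Emit:
carry_out:
  steps:
    - [[-0.001,-0.002,0.04],0,-1]
    - [[-0.001,-0.002,0.08],0,-1]
    - [[-0.001,-0.002,0.11],0,-1]
    - [[-0.001,-0.002,0.13],0,-1]
    - [[-0.001,-0.002,0.143],0,-1]
    - [[-0.001,-0.002,0.143],0,-1]
    - [[-0.001,-0.002,0.143],0,0]
    - [[-0.001,-0.002,0.143],0,1]
    - [[-0.001,-0.002,0.143],0,1]
    - [[-0.001,-0.002,0.143],0,1]

```text
time: 8.45
tool_pos: [0.478, 0.1844, 0.0377]
ee_rot: [3.141, -0.0, 0.41]
wrist_force: [0.9, 0.2, -0.4]
width: 0.0576
finger_force: 0.0
```

Emit:
carry_out:
  steps:
    - [[0,0,0],0,1]
    - [[0,0,0],0,1]
    - [[0,0,0],0,1]
    - [[0,0,0],0,1]

```text
time: 8.95
tool_pos: [0.4779, 0.1845, 0.0375]
ee_rot: [-3.141, -0.0, 0.41]
wrist_force: [-1.0, 1.5, 0.8]
width: 0.0457
finger_force: 30.0
```

Emit:
carry_out:
  steps:
    - [[0,0,-0.02],0,1]
    - [[0,0,-0.05],0,1]
    - [[0,0,-0.09],0,1]
    - [[0,0,-0.13],0,1]
    - [[0,0,-0.16],0,1]
    - [[0,0,-0.16],0,1]
    - [[0,0,-0.16],0,1]
    - [[0,0,-0.16],0,1]

```text
time: 9.95
tool_pos: [0.4769, 0.1841, 0.195]
ee_rot: [-3.141, 0.004, 0.41]
wrist_force: [-0.0, 0.5, -1.6]
width: 0.0454
finger_force: 30.0
```

Run:
```python
from h import *
o=robot.get_obs();t=o['tool_pos'];yaw=o['ee_rot'][2];print(t,o['ee_rot'],o['width'],o['finger_force'])
S=snap('side');P=cloud(S)
cv2.imwrite('pics/s4.png',cv2.resize(S['image'][100:300,150:350],None,fx=2.8,fy=2.8)[...,::-1])
# where foot centre should show (mid at TCP +.0065)
for h in(-.0335,.0065,.0465):
    c=S['R']@(t+[0,0,h])+S['t'];print(h,(S['mtx']@c)[:2]/c[2], (((S['mtx']@c)[:2]/c[2])-[150,100])*2.8)
x=np.array([np.cos(yaw),np.sin(yaw)]);y=np.array([np.sin(yaw),-np.cos(yaw)])
for X in(np.array([.5285,-.2068]),):
    d=X-t[:2];print('shift',d@x,d@y)
```

```text
[0.47685322 0.18405319 0.19501241] [-3.14113719  0.00426283  0.40967013] 0.045398201884946324 29.999592304229736
-0.0335 [242.96403239 226.18341098] [260.29929071 353.31355076]
0.0065 [242.99351084 209.00420325] [260.38183037 305.21176911]
0.0465 [243.02501253 190.64591354] [260.47003507 253.80855792]
shift -0.10830634962713748 0.3790822316081806
```

View pics/s4.png

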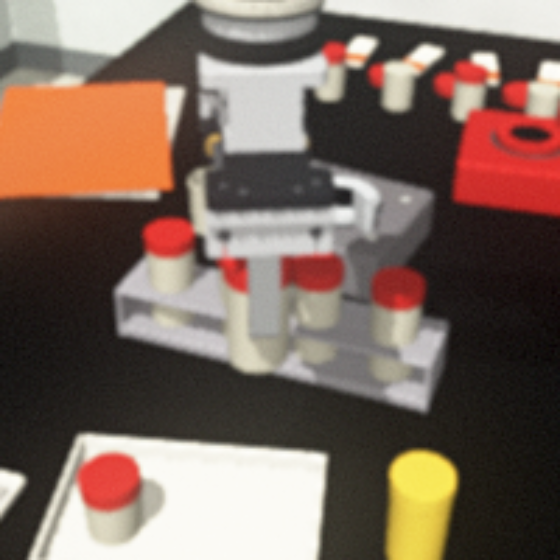

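The jar is held upright, with its foot at about (257,370) and its axis some 1–2 mm to +x of the tool. Now I carry it over the rack.

Emit:
carry_out:
  steps:
    - [[-0.01,0.04,0],0,1]
    - [[-0.026,0.09,0],0.5,1]
    - [[-0.041,0.14,0],1.0,1]
    - [[-0.055,0.19,0],1.5,1]
    - [[-0.07,0.24,0],2.0,1]
    - [[-0.084,0.29,0],2.5,1]
    - [[-0.099,0.34,0],3.0,1]
    - [[-0.109,0.379,0],3.5,1]
    - [[-0.109,0.379,0],3.5,1]
    - [[-0.109,0.379,0],3.5,1]

```text
time: 11.25
tool_pos: [0.5285, -0.206, 0.1965]
ee_rot: [-3.14, 0.002, -0.201]
wrist_force: [0.0, -0.1, -0.9]
width: 0.0459
finger_force: 30.0
```

Emit:
carry_out:
  steps:
    - [[0,0,0.03],0,1]
    - [[0,0,0.05],0,1]
    - [[0,0,0.06],0,1]
    - [[0,0,0.06],0,1]
    - [[0,0,0.06],0,1]
    - [[0,0,0.06],0,1]

```text
time: 12.0
tool_pos: [0.5295, -0.2069, 0.1388]
ee_rot: [3.141, -0.002, -0.201]
wrist_force: [0.2, -0.1, -0.8]
width: 0.0452
finger_force: 30.0
```

```bash
cat > c.py <<'E'
from h import *
import sys
o=robot.get_obs();t=o['tool_pos'];print(t,o['ee_rot'],o['width'],o['finger_force'])
S=snap('side')
c0=(160,80);cv2.imwrite('pics/'+sys.argv[1],cv2.resize(S['image'][80:200,190:350],None,fx=5,fy=5,interpolation=cv2.INTER_CUBIC)[...,::-1])
def px(p):
    c=S['R']@np.array(p)+S['t'];uv=(S['mtx']@c)[:2]/c[2];return ((uv-[190,80]+.5)*5-.5).round(0)
W=[.5285,-.2068]
for h in(.0,.04,.08): print('tcp axis',px([t[0],t[1],t[2]-.0335+h]),'window axis',px([*W,t[2]-.0335+h]))
print('window',px([*W,.064]))
# depth on jar front surface below the fingers
P=cloud(S);z0=t[2]-.0335
m=(np.hypot(P[...,0]-W[0],P[...,1]-W[1])<.045)&(P[...,2]>z0+.004)&(P[...,2]<z0+.028)
q=P[m];print(len(q),'z min',q[:,2].min(),)
def f(c): return np.hypot(q[:,0]-c[0],q[:,1]-c[1])-.023
from scipy.optimize import least_squares
r=least_squares(f,W,loss='soft_l1',f_scale=.002);print('jar axis fit',r.x,'rms',np.sqrt(np.mean(r.fun**2)),'tcp',t[:2])
E
python3 c.py s5.png
```

```text
[ 0.52954265 -0.2068721   0.13875607] [ 3.14096512e+00 -2.21129853e-03 -2.00975798e-01] 0.045229966431417475 29.999579787254333
tcp axis [406. 390.] window axis [408. 390.]
tcp axis [409. 328.] window axis [411. 328.]
tcp axis [412. 262.] window axis [414. 263.]
window [405. 452.]
110 z min 0.10946438844489487
jar axis fit [ 0.53397888 -0.21009757] rms 0.0013896879687048404 tcp [ 0.52954265 -0.2068721 ]
```

View pics/s5.png

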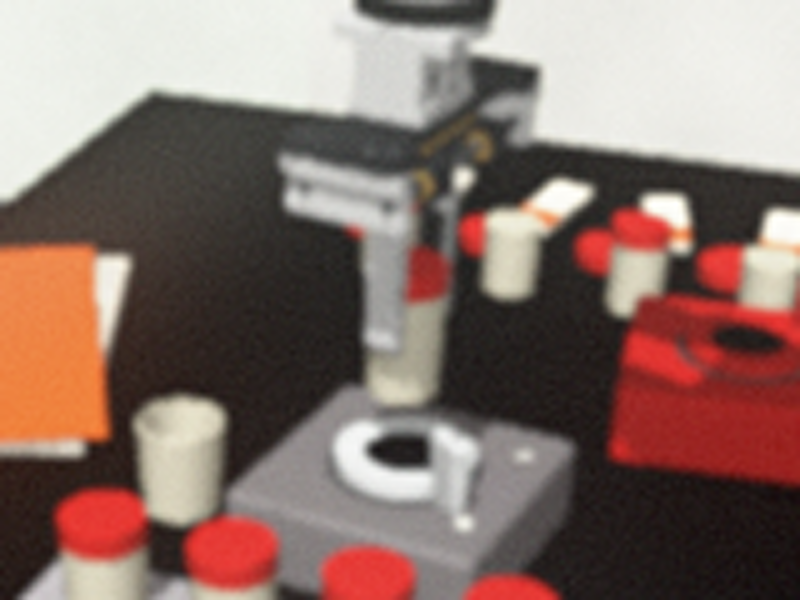

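The foot's centre shows at about (403,390) against the window's axis at (408,390), so the jar is about 2 mm too far in +x. The collar's tab stands at the broad mark. I shift the jar and lower it gently.

Emit:
carry_out:
  steps:
    - [[-0.0022,0,0.006],0,1]
    - [[-0.0022,0,0.012],0,1]
    - [[-0.0022,0,0.018],0,1]
    - [[-0.0022,0,0.022],0,1]
    - [[-0.0022,0,0.024],0,1]
    - [[-0.0022,0,0.024],0,1]
    - [[-0.0022,0,0.024],0,1]
    - [[-0.0022,0,0.024],0,1]

```text
time: 13.05
tool_pos: [0.5269, -0.2063, 0.1138]
ee_rot: [3.141, -0.001, -0.201]
wrist_force: [-0.4, -0.2, -1.0]
width: 0.0456
finger_force: 30.0
```

```bash
python3 c.py s6.png
```

```text
[ 0.52691594 -0.20629788  0.11375439] [ 3.14136651e+00 -5.19160294e-04 -2.01127017e-01] 0.04560563920897621 29.9996280670166
tcp axis [408. 429.] window axis [406. 428.]
tcp axis [411. 368.] window axis [409. 367.]
tcp axis [414. 305.] window axis [412. 304.]
window [405. 452.]
105 z min 0.08431408131855755
jar axis fit [ 0.53063613 -0.20905858] rms 0.006713918398060585 tcp [ 0.52691594 -0.20629788]
```

View pics/s6.png

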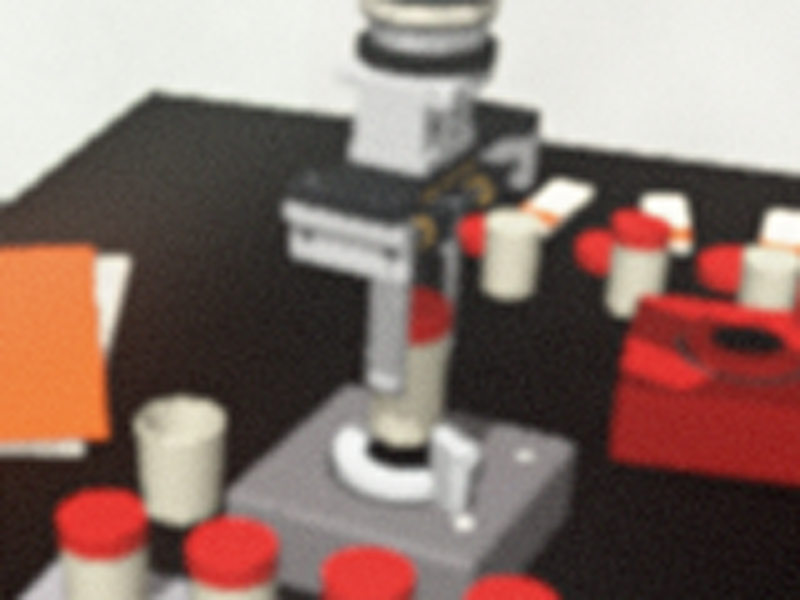

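The foot spans about columns 371–443, so its centre at 407 matches the window's axis at 406. It hovers about 15 mm above the collar, clear of the tab. Handing in.

```bash
python3 -c "
from bench import robot
print(robot.get_obs()['qvel'].round(4));print(robot.close_job())"
```

```text
[ 0.0007 -0.0001 -0.0003  0.0022  0.0006 -0.0014]
the job is handed in; nothing more can be done
None
```

I've handed the job in: by my last measurements the collar is locked at its broad mark and the tall jar is held upright, about centred over the window and some 15 mm above the collar; no verdict was returned.

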